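# Run the empty pepper mill by holding its cap at half twist

## Robot

A 6-joint arm with a two-finger parallel gripper is mounted at the origin on the work surface. World frame = base frame: x ahead of the robot, y to its left, z up, the work surface at z = 0. Lengths are in m, angles in degrees, forces in N, time in s.
With the tool pointing down it reaches from about 0.25 to 0.8 m from the base axis. Payload 8.5 kg.
Tool frame: the origin (TCP) lies where the fingers leave the gripper's body, on its centre line; the fingertips stand 73 mm ahead of it and the grasp point (between the pads) lies 54 mm ahead of it; x points along the fingers, y is the direction in which the jaws open and shut, and the axes are right-handed (so a half turn about x gives the same grasp; the last joint's range is limited). The gripper opens to 85 mm and grips with 20 to 120 N. Pads are 22 mm wide; open, the fingers measure 114 mm over their backs; the gripper's body (76 mm by 85 mm) begins 54 mm behind the grasp point. The pads swing forward as they close: fully open they stand 13 mm farther back than shut.
Start: joints at [70.474, 13.648, -0.773, 75.585, 0, 90], TCP at [0.175, 0.495, 0.304] pointing down, gripper open.
Joint ranges: [-152.45, 152.45], [-59.26, 108.67], [-65.41, 83.53], [-104.44, 129.93], [-82.83, 76.93], [-180, 180]. Speed limits (degrees/s): [127.2, 127.2, 159.86, 180, 180, 180].

## Interface

Orientations are given as a 3x3 rotation matrix whose columns are the frame's x, y, z axes.
In Python, from rig import r, cams, close_job gives the robot as it stands. The module is installed in compiled form; this text tells all that it offers.
- The arm moves only by the tool step_arm, never from a script. Its arguments are lists of equal length, an entry for each row: "jaw": the finger opening in mm, from 0 to 85.4; "translation": the shift along the tool's x, y, z in mm, a list of three; "delta_rot": the turn, a rotation vector about the tool's x, y, z in rad, a list of three. A call has 1 to 8 rows; each row shifts and turns the commanded pose from where the row before left it, along the tool's axes as they then stand; what a row does not reach is not made up. A row lasts 1/8 s, in which the tool goes at most 62.5 mm and 10.7 degrees, less where a joint would pass 70% of its speed; a pose out of reach is approached as far as the arm can. A call is refused whole if a number of a shift passes 62.5 or a number of a turn 0.188, either way. A call with a gripper value outside its range is refused whole. The fingers move at their own pace and stop on an object; "squeeze" is the grip in N (left out, the last holds). Time passes only in rows, so rows that do not move let the fingers close. It gives the time, the measured TCP pose, the force and the opening at its end, in the units of the state.
- r.observe(): the state, without advancing time (a new reading comes with each control period).
- cams.read_camera(name): name is "scene" or "top" or "wrist"; returns a dict with "img" (420x560x3 uint8, red, green, blue), "z_map" (420x560 float32, m along the optical axis (not along the pixel's ray), 0 where there is no reading), "camera_matrix" (3x3 intrinsics, pixels), "pose" (4x4, takes a point from camera to world coordinates). Camera axes: x right, y down, z forward; pixel columns grow to the right and rows downward; lengths in m; the calibration is good to about 2 mm. A picture is of the moment at which its call begins.
- close_job(): hands the job in, once; it reports no verdict.
The state is a dict: "time": time; "joints": joint angles; "dq": joint speeds; "effort": joint torques, N m; "tool_pos": TCP position; "tool_rot": TCP orientation; "ft_force": force on the tool from outside, world axes, zero at the start; "torque": the same for the moment, N m; "grip_width": finger opening in m.
Only numpy, scipy, OpenCV 4.12 (cv2) and the standard library are available. Lean on these libraries where they do the work, as an engineer would, in place of code of your own. Each camera call takes 0.05 s, during which the arm holds its last target. There are 200 camera calls.

## Task

Give the empty pepper mill a test run: stand it in the free end bay of the wooden caddy, which keeps it from turning, then drop its twist cap into the mouth with the lugs through the notches until the flange sits flush, and turn it clockwise (seen from above) halfway to its lock click, where the mill runs only while the cap is held against its spring. Hold it there and finish while still gripping it, so that it cannot spring back; it must never click over into lock. Leave the other things on the table where they are.

Things in the scene. Friction and masses are not known exactly. Their poses are not given: they have to be found in the camera images.
- mill_mid (a point): The empty pepper mill without its cap: square grey plastic body 58 x 58 mm, 110 mm tall, 0.2 to 0.35 kg, loose, standing upright on the table. This point is on its axis, half-way up (55 mm above its underside). z up, x and y square to its sides.
- mill_mouth (a point): Centre of the mill's round mouth, in the plane of its top face; axes of the mill. An inward lip, 36 mm inside diameter, 6 mm thick, has two opposite notches 14 mm wide along the mill's +x and -x (out to 23.5 mm from the axis). The lugs turn in the groove below it. Two short black ribs on the top, 40 degrees clockwise of the notches, mark halfway.
- cap_grip (a point): The loose grey twist cap, 70 g, standing on its plug. This point is the centre of its finger grip, an upright bar 50 mm long (x), 24 thick (y), 32 tall, on a round flange 53 mm across and 6 thick whose underside is 22 mm below this point. Fully in, the flange rests on the mill's top and this point is 22 mm above the mouth. z up.
- cap: The same cap and axes, origin at the plug's end, 37.5 mm below the grip's centre. Plug 32 mm in diameter, 15.5 long, with two lugs 9 mm wide reaching 22 mm from the axis along +x and -x, so below the two ends of the grip bar; lug undersides 3 mm above the plug's end, each with a small rounded nib. A half turn gives the same cap.
- mill: The same mill and axes, origin at the centre of its underside.
- collar (a joint): Run collar under the mill's lip, rad: 0 sprung back, grows as the lugs push it clockwise (from above) against the mill body. Moves once the cap is 5 degrees past the notches; spring 0.02 to 0.1 N m at halfway (about 0.6), turns the cap back if let go. Lock click at about 1.1, felt from 0.9 (0.25 N m), stop 1.42. The mill can turn some 5 degrees in the bay.
- caddy_bay (a point): Centre of the floor of the caddy's empty end bay, 6 mm above the table; bay 63 x 63 mm inside, x and y square to its walls, z up. The caddy is fixed wood, outside 75 mm (x) by 213 mm (y), 55 high, walls 6 thick, three equal bays in a row along y, this one at the +y end. Jars in the other two stand up to 70 mm above the table.
- plate: Bystander: blue-glazed stoneware dinner plate, 256 diameter, 24 high (mm), origin at the centre of its underside.
- fork: Bystander: stainless steel fork lying along its x, 180 long (mm), origin at the centre of its underside.
- tumbler: Bystander: clear glass tumbler, 74 diameter, 98 high (mm), origin at the centre of its underside.
- bowls: Bystander: stack of three white porcelain bowls, 150 diameter, 75 high (mm), origin at the centre of its underside.
- trivet: Bystander: square dark wooden lattice trivet, 170 by 170, 16 high (mm), origin at the centre of its underside.
- pepper_jar: Bystander: closed glass jar with steel lid, 58 diameter, 85 high (mm), origin at the centre of its underside.
- salt_jar: Bystander: white porcelain jar standing in the caddy's middle bay, 52 diameter, 64 high (mm), origin at the centre of its underside.
- mustard_jar: Bystander: amber glass jar standing in the caddy's other end bay, 56 diameter, 58 high (mm), origin at the centre of its underside.
Mind the look-alikes: they are no part of the job. Leave any red look-alike of the cap alone. Leave any blue look-alike of the part that bears caddy_bay alone.

How it is judged:
By the outcome, as a careful person would: the job done as asked, in the order asked, and still so for the second after the job is handed in, while the arm keeps its last pose, push and grip.
It also fails if it takes over 58 s, if anything falls off the work surface, if the arm or the gripper's body presses on something with over 40 N, if the wrist force passes 120 N, or if a joint passes its speed limit or range.

## Working session

There is one attempt and no reset: what is moved stays moved. The work goes in short steps, Python scripts to look and compute and a tool call to move; the robot and the scene stay as the last step left them, time stands still between calls to the robot, and variables do not carry over. Pictures are saved under pics/ and viewed, about 8 in all and at most 12, crops included, and the job is handed in when it is done.

Besides the shell and the picture viewer there is one more tool, called after "Call:" as name(argument=value, ...) on one line, values as JSON. step_arm: Moves the arm, as the interface text tells. Its arguments: {"type":"object","properties":{"jaw":{"type":"array"},"translation":{"type":"array"},"delta_rot":{"type":"array"},"squeeze":{"type":"number"}},"required":["jaw","translation","delta_rot"]}

```bash
mkdir -p pics
cat > h.py <<'E'
import numpy as np, cv2
from rig import r, cams, close_job
def snap(n, tag):
    d=cams.read_camera(n); cv2.imwrite(f'pics/{tag}.png', d['img'][:,:,::-1]); np.savez(f'pics/{tag}.npz',**d); return d
def cloud(d):
    z=d['z_map']; K=d['camera_matrix']; v,u=np.indices(z.shape)
    p=np.stack([(u-K[0,2])/K[0,0]*z,(v-K[1,2])/K[1,1]*z,z],-1)
    w=p@d['pose'][:3,:3].T+d['pose'][:3,3]; w[z==0]=np.nan; return w
E
python3 - <<'E'
from h import *
a=snap('top','top0'); b=snap('scene','sc0')
print(a['pose'],a['camera_matrix'],b['pose']); print(r.observe())
E
```

```text
[[ 1.87522372e-03 -9.97720860e-01  6.74504876e-02  4.61807602e-01]
 [-9.99864713e-01 -7.68468893e-04  1.64306089e-02  1.58539250e-05]
 [-1.63413276e-02 -6.74721735e-02 -9.97587323e-01  1.31521378e+00]
 [ 0.00000000e+00  0.00000000e+00  0.00000000e+00  1.00000000e+00]] [[493.21354624   0.         270.95682832]
 [  0.         493.21354624 214.81961508]
 [  0.           0.           1.        ]] [[ 0.5180303   0.66249695 -0.54105675  1.25579709]
 [ 0.85519397 -0.3885998   0.34297736 -0.43919781]
 [ 0.01696691 -0.64038113 -0.76786986  1.09946128]
 [ 0.          0.          0.          1.        ]]
{'time': 0.1, 'joints': array([ 7.04734615e+01,  1.36767329e+01, -8.12663615e-01,  7.55858298e+01,
       -4.74372790e-04,  8.99995953e+01]), 'dq': array([-0.14451327, -0.12451306,  0.13496135, -0.0569944 , -0.09685709,
        0.0600718 ]), 'effort': array([ 2.23781085e-04, -5.39721429e+01,  3.46999562e+01,  1.35556897e-02,
       -2.97794531e-05, -2.84166418e-05]), 'tool_pos': array([0.17538063, 0.49452573, 0.30334532]), 'tool_rot': array([[-4.31040499e-04,  3.34236495e-01,  9.42489140e-01],
       [-1.24020186e-03,  9.42488324e-01, -3.34236773e-01],
       [-9.99999138e-01, -1.31294637e-03,  8.27008527e-06]]), 'ft_force': array([ 0.25254448,  0.49635179, -0.3265002 ]), 'torque': array([-0.03157763,  0.03923022, -0.01263799]), 'grip_width': 0.08571207948976672}
```

View pics/top0.png

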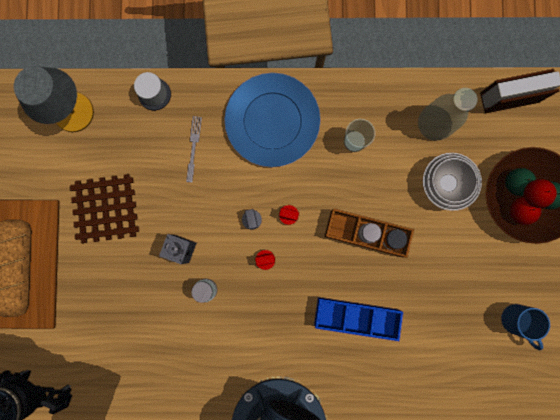

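View pics/sc0.png

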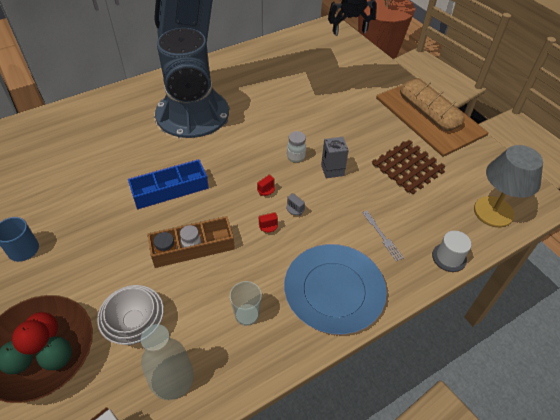

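Run:
```python
from h import *
for t in ('top0','sc0'):
    d=dict(np.load(f'pics/{t}.npz')); w=cloud(d); img=d['img']
    x,y,z=w[...,0],w[...,1],w[...,2]
    if t=='top0':
        for n,(u,v) in dict(mill=(178,249),cap=(252,219),bay=(342,225),redcap=(288,215),pj=(204,290)).items(): print(n,w[v,u])
        c0={'mill':w[249,178][:2],'cap':w[219,252][:2]}
    def rect(n,c,rad,lo,hi):
        m=(np.hypot(x-c[0],y-c[1])<rad)&(z>lo)&(z<hi); p=w[m]
        (cx,cy),s,a=cv2.minAreaRect((p[:,:2]*1000).astype(np.float32)); print(t,n,m.sum(),round(cx,1),round(cy,1),np.round(s,1),round(a,1),'zmed',np.median(p[:,2]))
    rect('mill',c0['mill'],.06,.1,.12)
    rect('capbar',c0['cap'],.04,.045,.065)
    rect('capall',c0['cap'],.04,.012,.065)
    # caddy: rim
    cc=np.array([0.455,-.19])
    hsv=cv2.cvtColor(img,cv2.COLOR_RGB2HSV)
    m=(np.hypot(x-cc[0],y-cc[1])<.16)&(z>.047)&(z<.062); p=w[m]
    m2=m
    print(t,'caddy',m.sum(), cv2.minAreaRect((p[:,:2]*1000).astype(np.float32)))
d=np.load('pics/top0.npz'); i=d['img'][:,:,::-1]
A=cv2.resize(i[229:269,158:198],(400,400),interpolation=cv2.INTER_CUBIC); B=cv2.resize(i[199:239,232:272],(400,400),interpolation=cv2.INTER_CUBIC)
cv2.imwrite('pics/crop1.png',np.hstack([A,B]))
```

```text
mill [0.45926032 0.25497436 0.0714593 ]
cap [0.53623209 0.06930243 0.05522862]
bay [ 0.52340005 -0.16676085  0.00651649]
redcap [ 0.54661443 -0.02286905  0.05457778]
pj [0.35776058 0.18638846 0.08256262]
top0 mill 401 460.8 258.0 [59.3 58.1] 69.7 zmed 0.11029850133217356
top0 capbar 179 538.3 73.9 [49.5 24.3] 12.7 zmed 0.05389867071871435
top0 capall 314 537.8 75.0 [50.2 49.2] 88.8 zmed 0.05029119470190113
top0 caddy 993 ((416.9276123046875, -207.3948211669922), (213.4943084716797, 253.18226623535156), 75.42534637451172)
sc0 mill 281 459.9 256.7 [60.7 67.3] 68.3 zmed 0.10938180924574914
sc0 capbar 139 539.1 72.2 [49.2 26.4] 8.7 zmed 0.05332117964227301
sc0 capall 305 540.4 64.9 [51.7 40.5] 13.1 zmed 0.04223907632662294
sc0 caddy 1054 ((419.83544921875, -208.87374877929688), (213.08351135253906, 253.6127471923828), 75.04267120361328)
```

View pics/crop1.png

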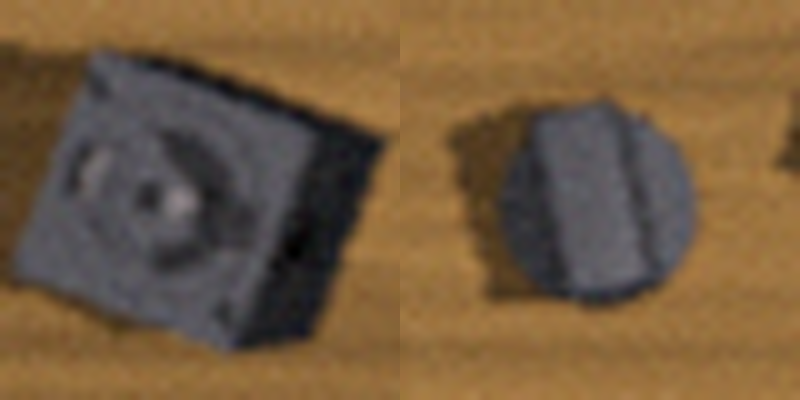

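Run:
```python
from h import *
for t in ('top0','sc0'):
    d=dict(np.load(f'pics/{t}.npz')); w=cloud(d); x,y,z=w[...,0],w[...,1],w[...,2]
    c=np.array([.52,-.225]); a=np.radians(75); e=np.array([np.cos(a),np.sin(a)])
    along=(x-c[0])*e[0]+(y-c[1])*e[1]; acr=-(x-c[0])*e[1]+(y-c[1])*e[0]
    h=d['img'].astype(int); brown=(h[...,0]-h[...,2]>25)
    m=(abs(along)<.13)&(abs(acr)<.065)&(z>.051)&(z<.058)&brown
    p=w[m]; R=cv2.minAreaRect((p[:,:2]*1000).astype(np.float32)); print(t,m.sum(),R,np.median(p[:,2]))
    (cx,cy),(s1,s2),an=R
    ang=np.radians(an if s1>s2 else an+90); u=np.array([np.cos(ang),np.sin(ang)]); u*=np.sign(u[1])
    print('bay',np.array([cx,cy])+u*69,'yang',np.degrees(np.arctan2(u[1],u[0])))
```

```text
top0 544 ((503.0702209472656, -229.77584838867188), (213.50137329101562, 75.02587890625), 75.39382934570312) 0.054754821016194444
bay [ 520.47019778 -163.00578918] yang 75.39382934570314
sc0 543 ((502.83416748046875, -231.03741455078125), (212.99566650390625, 79.65153503417969), 75.12986755371094) 0.054723774349640264
bay [ 520.5415684  -164.34822538] yang 75.12986755371094
```

Call:
step_arm(jaw=[85, 85, 85, 85, 85, 85, 85, 85], translation=[[0, -32, 60], [0, -32, 60], [0, -32, 60], [0, -32, 60], [0, 0, 0], [0, 0, 0], [0, 0, 0], [0, 0, 0]], delta_rot=[[0, 0, 0], [0, 0, 0], [0, 0, 0], [0, 0, 0], [0, 0, 0], [0, 0, 0], [0, 0, 0], [0, 0, 0]])

```text
time: 1.1
tool_pos: [0.3433, 0.3111, 0.3038]
tool_rot: [[-0.0, 0.332, 0.943], [-0.0, 0.943, -0.332], [-1.0, -0.0, -0.0]]
ft_force: [-0.1, -0.1, 1.4]
grip_width: 0.0851
```

Call:
step_arm(jaw=[85, 85, 85, 85], translation=[[0, -4, 40], [0, -4, 40], [0, -4, 40], [0, 0, 8]], delta_rot=[[0, 0, 0], [0, 0, 0], [0, 0, 0], [0, 0, 0]])

```text
time: 1.6
tool_pos: [0.4619, 0.256, 0.3034]
tool_rot: [[-0.0, 0.335, 0.942], [-0.0, 0.942, -0.335], [-1.0, -0.0, -0.0]]
ft_force: [-0.6, 0.2, 0.2]
grip_width: 0.0849
```

```bash
cat >> h.py <<'E'
def rect(w,c,rad,lo,hi):
    x,y,z=w[...,0],w[...,1],w[...,2]
    m=(np.hypot(x-c[0],y-c[1])<rad)&(z>lo)&(z<hi); p=w[m]
    (cx,cy),s,a=cv2.minAreaRect((p[:,:2]*1000).astype(np.float32)); print(m.sum(),round(cx,1),round(cy,1),np.round(s,1),round(a,1),'zmed',np.median(p[:,2]))
E
python3 - <<'E'
from h import *
d=snap('wrist','w1'); w=cloud(d); rect(w,(.4605,.2575),.06,.104,.115)
o=r.observe(); print(o['tool_pos'],o['joints'],d['pose'])
E
```

```text
4400 459.7 256.0 [58.1 58.4] 69.8 zmed 0.11062454880016273
[0.46172319 0.25615574 0.30343907] [ 2.90256006e+01  1.39687156e+01 -4.04459377e-01  7.56511531e+01
 -1.09873390e-02  4.85744890e+01] [[ 3.36168664e-01  9.08645860e-01  2.47696046e-01  3.99281270e-01]
 [ 9.41801423e-01 -3.24098634e-01 -8.92757259e-02  2.78064569e-01]
 [-8.42068590e-04  2.63292190e-01 -9.64715768e-01  3.74361043e-01]
 [ 0.00000000e+00  0.00000000e+00  0.00000000e+00  1.00000000e+00]]
```

View pics/w1.png

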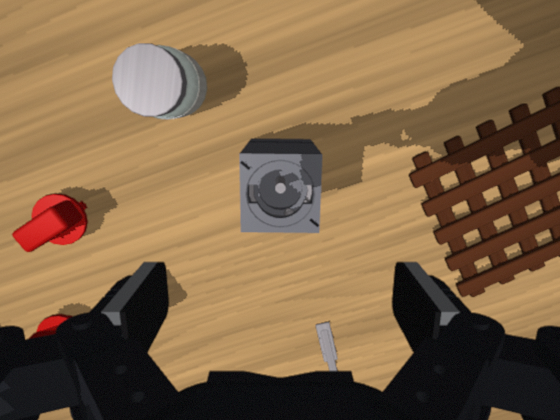

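Call:
step_arm(jaw=[85, 85, 85, 85, 60, 55, 55, 55], translation=[[50, -1, -2], [50, 0, 0], [40, 0, 0], [18, 0, 0], [0, 0, 0], [0, 0, 0], [0, 0, 0], [0, 0, 0]], delta_rot=[[0.01, 0, 0], [0, 0, 0], [0, 0, 0], [0, 0, 0], [0, 0, 0], [0, 0, 0], [0, 0, 0], [0, 0, 0]], squeeze=50)

```text
time: 2.65
tool_pos: [0.4587, 0.2562, 0.1468]
tool_rot: [[0.001, 0.343, 0.939], [0.001, 0.939, -0.343], [-1.0, 0.001, 0.001]]
ft_force: [-1.2, 1.2, 4.0]
grip_width: 0.0593
```

Call:
step_arm(jaw=[45, 45, 45, 45, 45, 45], translation=[[0, 0, 0], [0, 0, 0], [-30, 0, 0], [-50, 0, 0], [-40, 0, 0], [0, 0, 0]], delta_rot=[[0, 0, 0], [0, 0, 0], [0, 0, 0], [0, 0, 0], [0, 0, 0], [0, 0, 0]])

```text
time: 3.4
tool_pos: [0.4596, 0.2562, 0.2687]
tool_rot: [[0.005, 0.344, 0.939], [0.002, 0.939, -0.344], [-1.0, 0.004, 0.004]]
ft_force: [0.4, 0.1, -3.6]
grip_width: 0.0589
```

Call:
step_arm(jaw=[45, 45, 45, 45, 45, 45, 45, 45], translation=[[0, -40, 28], [0, -50, 35], [0, -50, 36], [0, -50, 36], [0, -50, 36], [0, -50, 36], [0, -50, 36], [0, -35, 25]], delta_rot=[[0, 0, 0], [0, 0, 0], [0, 0, 0], [0, 0, 0], [0, 0, 0], [0, 0, 0], [0, 0, 0], [0, 0, 0]])

```text
time: 4.4
tool_pos: [0.581, -0.1912, 0.2639]
tool_rot: [[-0.002, 0.345, 0.938], [0.0, 0.938, -0.345], [-1.0, -0.001, -0.002]]
ft_force: [0.3, -0.2, -3.4]
grip_width: 0.0591
```

Call:
step_arm(jaw=[45, 45, 45], translation=[[0, 0, 0], [0, 0, 0], [0, 0, 0]], delta_rot=[[-0.094, 0, 0], [0, 0, 0], [0, 0, 0]])

```text
time: 4.78
tool_pos: [0.5809, -0.188, 0.265]
tool_rot: [[-0.001, 0.255, 0.967], [0.0, 0.967, -0.255], [-1.0, -0.0, -0.002]]
ft_force: [0.5, -0.1, -2.8]
grip_width: 0.059
```

Run:
```python
from h import *
d=snap('wrist','w2'); w=cloud(d); o=r.observe(); print(o['tool_pos'],o['tool_rot'],o['joints'])
x,y,z=w[...,0],w[...,1],w[...,2]
m=(z>.048)&(z<.06)&(np.hypot(x-.5,y+.2)<.16); p=w[m]; print(m.sum(), cv2.minAreaRect((p[:,:2]*1000).astype(np.float32)))
```

```text
[ 0.58099842 -0.18785808  0.26537036] [[-9.57167568e-04  2.54774331e-01  9.67000064e-01]
 [ 1.47041604e-04  9.67000532e-01 -2.54774309e-01]
 [-9.99999531e-01 -1.01672465e-04 -9.63043974e-04]] [-1.79145259e+01  2.29239737e+01  7.10904278e+00  7.42398433e+01
 -8.85278188e-03 -3.15430518e+00]
10144 ((512.88134765625, -191.49046325683594), (296.89703369140625, 75.24246215820312), 75.391845703125)
```

View pics/w2.png

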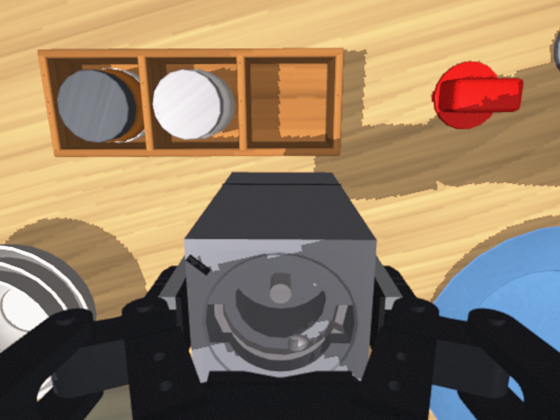

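Run:
```python
from h import *
d=dict(np.load('pics/w2.npz')); w=cloud(d)
x,y,z=w[...,0],w[...,1],w[...,2]
u=np.indices(z.shape)[1]
m=(z>.050)&(z<.059)&(np.hypot(x-.5,y+.2)<.16)&(u<350); p=w[m]; R=cv2.minAreaRect((p[:,:2]*1000).astype(np.float32));print(m.sum(), R)
a=np.radians(R[2] if R[1][0]>R[1][1] else R[2]+90); e=np.array([np.cos(a),np.sin(a)]); e*=np.sign(e[1]); print('bay',np.array(R[0])+69*e,np.degrees(a))
# mill top in tool axes
tp=np.array([0.58099842,-0.18785808,.26537]); T=np.array([[-.00096,.2548,.967],[0,.967,-.2548],[-1,0,-.001]])
q=(w-tp)@T*1000
m=(z>.205)&(np.abs(q[...,1])<45)&(np.abs(q[...,2])<60)&(q[...,0]>20)
v=q[m]; v=v[v[:,0]<np.percentile(v[:,0],90)]
print(m.sum(),np.histogram(v[:,0],20)); 
t=np.median(v[:,0]); k=v[abs(v[:,0]-t)<2.5]; print('top x',t,'y',k[:,1].min(),k[:,1].max(),'z',k[:,2].min(),k[:,2].max())
```

```text
9436 ((502.3298034667969, -231.97496032714844), (213.22317504882812, 75.24246215820312), 75.391845703125)
bay [ 519.73209195 -165.20550357] 75.391845703125
29718 (array([ 458,  328,  191,  115,  143,  405,  487,  278,  450, 8545, 7092,
       1096,  965,  804,  604,  533,  768, 1373,  800, 1311]), array([20.00196673, 21.63991303, 23.27785932, 24.91580562, 26.55375191,
       28.1916982 , 29.8296445 , 31.46759079, 33.10553709, 34.74348338,
       36.38142968, 38.01937597, 39.65732227, 41.29526856, 42.93321485,
       44.57116115, 46.20910744, 47.84705374, 49.48500003, 51.12294633,
       52.76089262]))
top x 36.59709627410673 y -43.87355737422843 42.377088260258944 z -27.19048784017893 25.303004918652363
```

Call:
step_arm(jaw=[45, 45, 45, 45, 45, 45, 45], translation=[[0, 3, -33], [0, 3, -33], [0, 0, 0], [0, 0, 0], [40, 0, 0], [10, 0, 0], [0, 0, 0]], delta_rot=[[-0.003, 0, 0], [0, 0, 0], [0, 0, 0], [0, 0, 0], [0, 0, 0], [0, 0, 0], [0, 0, 0]])

```text
time: 5.7
tool_pos: [0.5191, -0.166, 0.2156]
tool_rot: [[-0.001, 0.251, 0.968], [0.0, 0.968, -0.251], [-1.0, -0.0, -0.001]]
ft_force: [0.3, 0.2, -3.4]
grip_width: 0.059
```

Call:
step_arm(jaw=[45, 45, 45, 45, 45, 45, 45, 45], translation=[[0, 1, -1], [8, 0, 0], [8, 0, 0], [10, 0, 0], [12, 0, 0], [12, 0, 0], [8, 0, 0], [0, 0, 0]], delta_rot=[[0, 0, 0], [0, 0, 0], [0, 0, 0], [0, 0, 0], [0, 0, 0], [0, 0, 0], [0, 0, 0], [0, 0, 0]])

```text
time: 6.7
tool_pos: [0.5178, -0.1647, 0.1572]
tool_rot: [[-0.001, 0.251, 0.968], [0.0, 0.968, -0.251], [-1.0, -0.0, -0.001]]
ft_force: [0.2, 0.6, -3.0]
grip_width: 0.0591
```

Call:
step_arm(jaw=[45, 45, 62, 75, 85, 85, 85], translation=[[3, 0, 0], [1, 0, 0], [0, 0, 0], [0, 0, 0], [-10, 0, 0], [-50, 0, 0], [-50, 0, 0]], delta_rot=[[0, 0, 0], [0, 0, 0], [0, 0, 0], [0, 0, 0], [0, 0, 0], [0, 0, 0], [0, 0, 0]])

```text
time: 7.58
tool_pos: [0.518, -0.1648, 0.2659]
tool_rot: [[-0.0, 0.251, 0.968], [-0.0, 0.968, -0.251], [-1.0, -0.0, 0.0]]
ft_force: [1.3, -0.6, -0.4]
grip_width: 0.085
```

Run:
```python
from h import *
d=snap('wrist','w3'); w=cloud(d); rect(w,(.5197,-.1652),.05,.111,.122)
```

```text
6069 520.1 -165.1 [58.2 58.5] 75.2 zmed 0.11663366785497314
```

Call:
step_arm(jaw=[85, 85, 85, 85, 85, 85, 85, 85], translation=[[0, 47, -8], [0, 47, -8], [0, 47, -8], [0, 47, -8], [0, 47, -8], [0, 0, 0], [0, 0, 0], [0, 0, 0]], delta_rot=[[0, 0, 0], [0, 0, 0], [-0.154, 0, 0], [-0.154, 0, 0], [-0.154, 0, 0], [0, 0, 0], [0, 0, 0], [0, 0, 0]])

```text
time: 8.62
tool_pos: [0.5168, 0.0708, 0.2642]
tool_rot: [[0.0, -0.205, 0.979], [-0.0, 0.979, 0.205], [-1.0, -0.0, 0.0]]
ft_force: [-0.3, 0.1, -0.6]
grip_width: 0.085
```

Run:
```python
from h import *
d=snap('wrist','w4'); w=cloud(d); rect(w,(.538,.073),.04,.047,.058);rect(w,(.538,.073),.04,.012,.058);o=r.observe(); print(o['tool_pos'],o['tool_rot'],o['joints'])
```

```text
1848 536.9 71.2 [49.3 23.8] 12.1 zmed 0.05391598451530341
3171 536.3 71.2 [50.5 50.9] 12.6 zmed 0.05259414105355009
[0.51681882 0.07077441 0.26408484] [[ 2.72429641e-04 -2.04532433e-01  9.78859750e-01]
 [-1.89845078e-04  9.78859758e-01  2.04532488e-01]
 [-9.99999945e-01 -2.41552418e-04  2.27840936e-04]] [ 7.80350848e+00  1.42527524e+01 -5.86464244e+00  6.98686175e+01
 -1.28959334e-02 -3.99862455e+00]
```

View pics/w4.png

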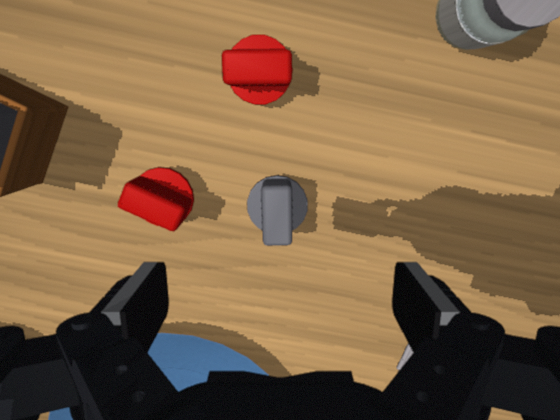

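Call:
step_arm(jaw=[55, 55, 55, 55, 55, 55], translation=[[20, -4, 20], [30, 0, 0], [40, 0, 0], [30, 0, 0], [20, 0, 0], [0, 0, 0]], delta_rot=[[-0.003, 0, 0], [0, 0, 0], [0, 0, 0], [0, 0, 0], [0, 0, 0], [0, 0, 0]])

```text
time: 9.43
tool_pos: [0.5362, 0.071, 0.1226]
tool_rot: [[-0.003, -0.208, 0.978], [-0.001, 0.978, 0.208], [-1.0, 0.0, -0.003]]
ft_force: [-0.1, -0.2, 0.4]
grip_width: 0.0553
```

Call:
step_arm(jaw=[55, 55, 30, 15, 15, 15, 15], translation=[[15, 0, 0.7], [8, 0, 0], [0, 0, 0], [0, 0, 0], [0, 0, 0], [0, 0, 0], [0, 0, 0]], delta_rot=[[0, 0, 0], [0, 0, 0], [0, 0, 0], [0, 0, 0], [0, 0, 0], [0, 0, 0], [0, 0, 0]], squeeze=60)

```text
time: 10.3
tool_pos: [0.5379, 0.0722, 0.1013]
tool_rot: [[0.001, -0.21, 0.978], [0.0, 0.978, 0.21], [-1.0, -0.0, 0.001]]
ft_force: [-0.5, 0.5, 3.7]
grip_width: 0.0231
```

Call:
step_arm(jaw=[15, 15, 15, 15, 15, 15, 15, 15], translation=[[-20, 0, 0], [-50, 0, 0], [-50, 0, 0], [-40, 0, 0], [0, 0, 0], [0, 0, 0], [0, 0, 0], [0, 0, 0]], delta_rot=[[0, 0, 0], [0, 0, 0], [-0.183, 0, 0], [-0.184, 0, 0], [-0.184, 0, 0], [-0.184, 0, 0], [-0.184, 0, 0], [-0.184, 0, 0]])

```text
time: 11.3
tool_pos: [0.5374, 0.0721, 0.2607]
tool_rot: [[-0.001, -0.969, 0.248], [-0.0, 0.248, 0.969], [-1.0, 0.0, -0.0]]
ft_force: [-0.1, -0.4, -0.7]
grip_width: 0.0227
```

```bash
cat >> h.py <<'E'
def toolview(tag):
    d=snap('wrist',tag); o=r.observe(); w=cloud(d); q=(w-o['tool_pos'])@o['tool_rot']*1000
    return d,o,w,q
E
python3 - <<'E'
from h import *
d,o,w,q=toolview('w5')
print(o['tool_pos'],o['tool_rot'],o['joints'])
m=(abs(q[...,1])<12)&(abs(q[...,2])<40)&(q[...,0]>40)&(q[...,0]<56)
p=q[m]; print(m.sum(),np.percentile(p,[0,2,50,98,100],axis=0))
m=(abs(q[...,1])<40)&(abs(q[...,2])<40)&(q[...,0]>76)&(q[...,0]<92); p=q[m]; print(m.sum(),np.percentile(p,[0,2,50,98,100],axis=0))
E
```

```text
[0.53743023 0.07214133 0.26068461] [[-5.55977212e-04 -9.70998829e-01  2.39083595e-01]
 [-2.01352675e-04  2.39083736e-01  9.70998932e-01]
 [-9.99999825e-01  4.91713158e-04 -3.28438320e-04]] [ 7.64843880e+00  1.63579245e+01 -3.43596887e+00  7.02392139e+01
 -7.19428149e-03 -6.85190940e+01]
8898 [[ 40.01075738 -11.99957317 -25.90813627]
 [ 45.27574449 -11.61841755 -25.37673123]
 [ 47.19119732  -0.22058341  -4.73337511]
 [ 53.0594537   10.97727489  21.55153649]
 [ 55.97652107  11.99125296  23.91510017]]
2100 [[ 7.70885422e+01 -2.66190034e+01 -2.71776549e+01]
 [ 7.78023086e+01 -2.49467950e+01 -2.64274726e+01]
 [ 7.90945687e+01 -5.47111436e-02 -1.43996571e+01]
 [ 8.25178204e+01  2.41690275e+01 -2.27173447e+00]
 [ 8.47162377e+01  2.54978770e+01 -4.97731093e-01]]
```

View pics/w5.png

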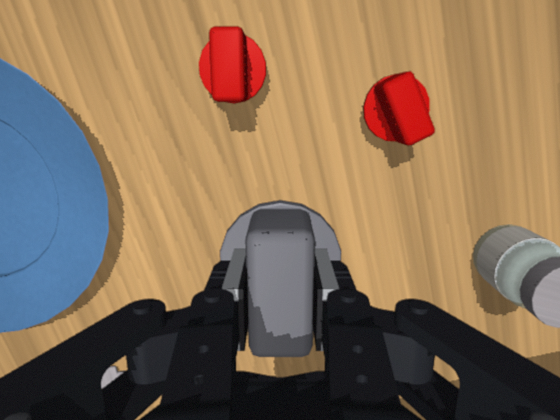

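Call:
step_arm(jaw=[15, 15, 15, 15, 15, 15], translation=[[0, -13, -55], [0, -14, -55], [0, -14, -55], [0, 0, 0], [0, 0, 0], [0, 0, 0]], delta_rot=[[0, 0, 0], [0, 0, 0], [0, 0, 0], [0.016, 0, 0], [0, 0, 0], [0, 0, 0]])

```text
time: 12.1
tool_pos: [0.5354, -0.0967, 0.2608]
tool_rot: [[-0.0, -0.963, 0.269], [0.0, 0.269, 0.963], [-1.0, 0.0, 0.0]]
ft_force: [-0.3, -0.1, -0.2]
grip_width: 0.0233
```

Run:
```python
from h import *
d,o,w,q=toolview('w6')
print(o['tool_pos'],o['tool_rot'][:,1:],o['joints'])
T=o['tool_pos'];
m=(np.hypot(w[...,0]-.5197,w[...,1]+.1652)<.055)&(w[...,2]>.111)&(w[...,2]<.122)
p=q[m]; print(m.sum(),cv2.minAreaRect(p[:,1:].astype(np.float32)),np.median(p[:,0]),np.median(w[m][:,2]))
m=(abs(q[...,1])<40)&(abs(q[...,2])<40)&(q[...,0]>76)&(q[...,0]<92); p=q[m]; print('flange',m.sum(),np.percentile(p,[0,1,50,99,100],axis=0))
m=(abs(q[...,1])<12)&(abs(q[...,2])<40)&(q[...,0]>40)&(q[...,0]<50); p=q[m]; print('bar',np.percentile(p,[0,1,50,99,100],axis=0))
```

```text
[ 0.53547029 -0.09663738  0.26091311] [[-9.63411911e-01  2.68025131e-01]
 [ 2.68025117e-01  9.63411918e-01]
 [ 1.60146271e-04  7.52908588e-05]] [-1.02323798e+01  1.65161237e+01 -3.17623962e+00  7.03163734e+01
  5.14516735e-03 -8.46855961e+01]
7823 ((-4.178043365478516, -69.94609069824219), (58.234439849853516, 58.29288864135742), 89.16357421875) 144.17223154078965 0.11673467134542626
flange 2097 [[ 76.20387338 -26.62995607 -27.21138876]
 [ 77.63486369 -25.43079386 -26.73229469]
 [ 79.1947022    0.15388618 -14.4666365 ]
 [ 83.19350432  24.87966835  -1.92773053]
 [ 84.57970561  25.55300412  -0.78510718]]
bar [[ 40.05772172 -11.99977423 -25.85419662]
 [ 42.88808145 -11.91812496 -24.8058508 ]
 [ 47.21030294  -0.33399012  -3.50063657]
 [ 49.64469034  11.00307599  22.40858888]
 [ 49.99959621  11.99314369  24.1617039 ]]
```

View pics/w6.png

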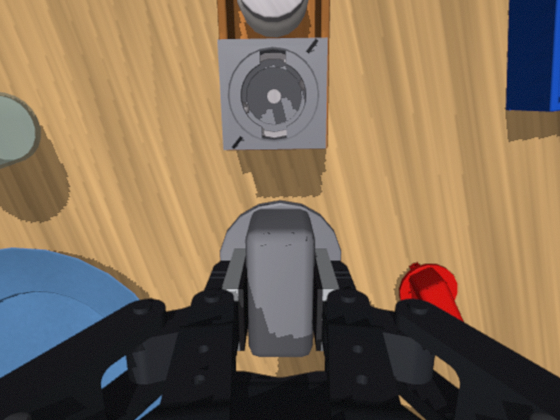

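Call:
step_arm(jaw=[15, 15, 15, 15, 15, 15], translation=[[0, -2, -35], [0, -2, -34], [0, 0, 0], [20, 0, 0], [15, 0, 0], [0, 0, 0]], delta_rot=[[0, 0, 0], [0, 0, 0], [-0.015, 0, 0], [0, 0, 0], [0, 0, 0], [0, 0, 0]])

```text
time: 12.9
tool_pos: [0.5203, -0.1643, 0.2248]
tool_rot: [[-0.002, -0.967, 0.253], [0.001, 0.253, 0.967], [-1.0, 0.002, 0.0]]
ft_force: [-0.0, 0.3, -0.2]
grip_width: 0.0229
```

Run:
```python
from h import *
o=r.observe(); print(o['tool_pos'],o['tool_rot'],o['ft_force'],o['torque'])
R=np.array([[-.9634119,.2680251],[.2680251,.9634119]])
t=np.array([.53547029,-.09663738])+R@np.array([-.00398,-.06905]); e=t-o['tool_pos'][:2]
print(t,'need',e@o['tool_rot'][:2,1:]*1000, 'ang',np.degrees(np.arctan2(o['tool_rot'][1,2],o['tool_rot'][0,2])))
```

```text
[ 0.52025244 -0.1642604   0.22478333] [[-2.32914976e-03 -9.67333304e-01  2.53497248e-01]
 [ 7.62882236e-04  2.53496143e-01  9.67336097e-01]
 [-9.99996997e-01  2.44645918e-03  1.47530914e-04]] [-0.0304553   0.31305501 -0.24157051] [-0.00192448  0.03254866  0.0197219 ]
[ 0.52079754 -0.16422771] need [-0.51900795  0.16979889] ang 75.31544157947945
```

Call:
step_arm(jaw=[15, 15, 15, 15, 15], translation=[[4, -0.5, 0], [4, 0, 0], [4, 0, 0], [4, 0, 0], [0, 0, 0]], delta_rot=[[0, 0, 0], [0, 0, 0], [0, 0, 0], [0, 0, 0], [0, 0, 0]])

```text
time: 13.52
tool_pos: [0.521, -0.1655, 0.2096]
tool_rot: [[-0.001, -0.967, 0.255], [0.0, 0.255, 0.967], [-1.0, 0.001, -0.0]]
ft_force: [-0.8, -0.3, -1.0]
grip_width: 0.0232
```

Call:
step_arm(jaw=[15, 15, 15, 15], translation=[[3, 0, 0], [2, 0, 0], [2, 0, 0], [0, 0, 0]], delta_rot=[[0, 0, 0], [0, 0, 0], [0, 0, 0], [0, 0, 0]])

```text
time: 14.02
tool_pos: [0.5211, -0.1655, 0.2028]
tool_rot: [[-0.0, -0.967, 0.255], [-0.0, 0.255, 0.967], [-1.0, 0.0, -0.0]]
ft_force: [0.8, -0.1, -0.3]
grip_width: 0.023
```

Call:
step_arm(jaw=[15, 15, 15, 15], translation=[[1, 0, 0], [1, 0, 0], [0.5, 0, 0], [0, 0, 0]], delta_rot=[[0, 0, 0], [0, 0, 0], [0, 0, 0], [0, 0, 0]])

```text
time: 14.52
tool_pos: [0.5214, -0.1656, 0.2018]
tool_rot: [[0.002, -0.967, 0.255], [-0.001, 0.255, 0.967], [-1.0, -0.002, -0.0]]
ft_force: [-3.3, 0.9, 11.1]
grip_width: 0.023
```

Call:
step_arm(jaw=[15, 15, 15, 15, 15, 15, 15, 15], translation=[[-0.6, 0, 0], [0, 0, 0], [0, 0, 0], [0, 0, 0], [0, 0, 0], [0, 0, 0], [0, 0, 0], [0, 0, 0]], delta_rot=[[0, 0, 0], [0.1, 0, 0], [0.1, 0, 0], [0.1, 0, 0], [0.1, 0, 0], [0.1, 0, 0], [0.1, 0, 0], [0, 0, 0]])

```text
time: 15.52
tool_pos: [0.5213, -0.1652, 0.2018]
tool_rot: [[0.001, -0.653, 0.757], [0.0, 0.757, 0.653], [-1.0, -0.0, 0.001]]
ft_force: [-2.3, 2.6, 7.5]
grip_width: 0.0231
```

```bash
cat > ang.py <<'E'
from h import *
import sys
d,o,w,q=toolview(sys.argv[1])
s=snap('scene',sys.argv[1]+'s')
print(o['tool_pos'],'barang',np.degrees(np.arctan2(o['tool_rot'][1,2],o['tool_rot'][0,2])),o['ft_force'],o['torque'],o['grip_width'])
m=(np.hypot(w[...,0]-.5205,w[...,1]+.1652)<.05)&(w[...,2]>.1135)&(w[...,2]<.1185)
p=w[m][:,:2]*1000; print(m.sum(),cv2.minAreaRect(p.astype(np.float32)))
ws=cloud(s); m=(np.hypot(ws[...,0]-.5205,ws[...,1]+.1652)<.05)&(ws[...,2]>.065)&(ws[...,2]<.112)
p=ws[m][:,:2]*1000; print('sc',m.sum(),cv2.minAreaRect(p.astype(np.float32)))
i=d['img'][:,:,::-1]; j=s['img'][:,:,::-1]
cv2.imwrite(f'pics/{sys.argv[1]}c.png',np.hstack([i[160:400,160:400],cv2.resize(j[190:270,190:270],(240,240),interpolation=cv2.INTER_CUBIC)]))
E
python3 ang.py w7
```

```text
[ 0.52126174 -0.16523831  0.20181931] barang 40.85760364770747 [-1.73291904  2.86369174  7.09628577] [ 0.46312046  0.51689222 -0.07697896] 0.023002212438674306
3769 ((521.762939453125, -165.27149963378906), (58.91006088256836, 58.49611282348633), 72.25576782226562)
sc 265 ((534.9327392578125, -183.89236450195312), (86.8458480834961, 32.52549743652344), 40.73724365234375)
```

View pics/w7c.png

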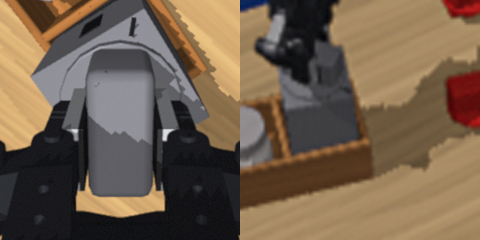

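Call:
step_arm(jaw=[15, 15, 15, 15], translation=[[0, 0, 0], [0, 0, 0], [0, 0, 0], [0, 0, 0]], delta_rot=[[0.08, 0, 0], [0.08, 0, 0], [0, 0, 0], [0, 0, 0]])

```text
time: 16.12
tool_pos: [0.5212, -0.1652, 0.2018]
tool_rot: [[0.001, -0.526, 0.851], [0.0, 0.851, 0.526], [-1.0, -0.0, 0.001]]
ft_force: [-2.5, 2.7, 7.4]
grip_width: 0.023
```

```bash
python3 ang.py w8
```

```text
[ 0.52123001 -0.16519707  0.20181081] barang 31.70896636739088 [-1.68565167  3.03413259  8.07378665] [ 0.56104341  0.5062699  -0.0163618 ] 0.023164203476890386
3884 ((521.5618896484375, -165.43460083007812), (58.46660232543945, 58.45640182495117), 72.2867431640625)
sc 262 ((534.8460083007812, -184.6124725341797), (86.68012237548828, 32.294837951660156), 43.10558319091797)
```

View pics/w8c.png

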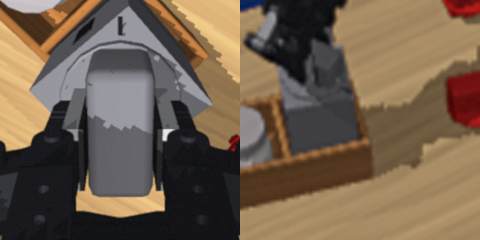

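Call:
step_arm(jaw=[15, 15, 15, 15], translation=[[0, 0, 0], [0, 0, 0], [0, 0, 0], [0, 0, 0]], delta_rot=[[0, 0, 0], [0, 0, 0], [0, 0, 0], [0, 0, 0]])

```text
time: 16.73
tool_pos: [0.5212, -0.1652, 0.2018]
tool_rot: [[0.001, -0.526, 0.851], [0.0, 0.851, 0.526], [-1.0, -0.0, 0.001]]
ft_force: [-2.1, 1.9, 9.0]
grip_width: 0.023
```

```bash
python3 ang.py w9
```

```text
[ 0.52121183 -0.16520326  0.20181364] barang 31.707591638385455 [-1.62206897  2.90765349  7.92294444] [ 0.52234639  0.55635734 -0.00525767] 0.022814818955231214
3892 ((521.6798095703125, -165.3279266357422), (58.760353088378906, 58.632049560546875), 72.31903839111328)
sc 267 ((535.6370239257812, -184.19683837890625), (86.29754638671875, 31.838598251342773), 43.70122528076172)
```

The rib at crop pixel (121, 27) lines up with the centre of the bar at x ≈ 120, so the cap is at halfway, and the reading is steady. I'm handing in.

```bash
python3 -c "
from rig import close_job; print(close_job())"
```

```text
the job is handed in; nothing more can be done
None
```

The mill is standing in the free end bay of the wooden caddy, with its cap turned to halfway and the gripper still holding it there. I handed the job in at about 17 s of the 58 s allowed.

- **Cap seated:** the lugs went through the notches without resistance. The flange stopped at the height I had worked out (TCP z 0.2018 m), and the arm keeps pressing down with about 8 N.
- **Turn:** the cap is 40.6° clockwise of the mill, measured twice 0.6 s apart with the same result. That puts the collar at about 0.62 rad by calculation, well below the 0.9 rad where the lock click begins to be felt. The black rib on the mill lines up with the end of the grip bar.
- **Mill in the bay:** it turned about 3° clockwise while I turned the cap, then stayed still.
- **What didn't work:** the scene camera's box fit to the mill was no use for the angle, because the gripper and caddy hid too much. The angle therefore rests on the wrist camera and the arm's own pose. The turning torque was too small to confirm the spring.
- **Other objects:** I didn't touch any of them on purpose, and I saw no unexpected contact forces. I did not measure their positions again at the end.

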